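Hold the control cell in the light path of the bedside photometer

TASK

Do the daily check of the bedside photometer: slide its cover sideways fully open, without lifting it, then take the stoppered control cell out of the rack by its two frosted faces only, never touching its clear windows. Put it upright into the reader's well and gently press it fully down against the spring lift, and finish while still holding it pressed down there, since the reader measures only as long as it is held down and the lift raises it if let go. Leave the two open spare cells in the rack and the other things on the worktop alone.

Things in the scene. Friction and masses are not known exactly. Their poses are not given: they have to be found in the camera images.
- reader: Photometer, fixed: off-white housing 130 x 180 mm (its x, y), flat deck 70 mm above the worktop, and in front (-x) a sloping console 54 mm deep with a dark display, falling from 64 to 20 mm high. Origin: centre of the housing's underside; x points away from the console, y to the left seen from the console, z up. The light beam runs along y. Position varies, turned up to 0.35 rad.
- well (a point): Centre of the mouth of the cell well, at deck height (reader x 0, y +30, z 70 mm); axes as the reader's. The well is 25.5 mm long in y, 15.5 mm wide in x (1.5 mm play all round a cell), with a 45 degree lead-in 3 mm wide. The lift's platform in it lies 8 mm below the deck when up, 24 mm when fully down. The shut cover lies over it.
- beam (a point): The point where the light beam crosses the well's axis, 9 mm below the deck. The cell is in the light path when its cell_window point is here.
- cover (a joint): Slide cover of the well, 0 = shut, 0.048 m = fully open at its stop. It runs on rails toward the reader's -y and stays where it is left (about 1.2 N friction); it starts open by 0 to 8 mm. Plate 36 x 42 x 4 mm (x, y, z), its top 5 mm above the deck; the rails beside it stand 6 mm above the deck.
- cover_ridge (a point): Centre of the upright thumb ridge on the cover, to pinch or push: 30 mm long in the reader's x, 9 mm thick in its y, 16 mm high, from 5 to 21 mm above the deck; this point is 13 mm above the deck. It moves with the cover; shut, it is 14 mm to the -y side of the well's centre. Axes as the reader's.
- lift (a joint): Spring lift in the well, 0 = up, 0.016 m = fully down at its stop. It pushes up with 1.5 N when up and about 4 N when fully down, and raises the cell again if it is let go.
- cell_rack: Dark grey rack block, fixed, 56 x 160 mm (x, y) on a 4 mm base plate 66 x 172 mm, top 26 mm high, with three slots at y = -48, 0, +48 mm, each 24.5 mm (y) by 14.5 mm (x), floor 6 mm above the worktop (20 mm deep). Each holds one upright cell, long side along the rack's y. Origin: centre of the underside. Turned up to 0.45 rad.
- control_cell: Sealed cell with a white stopper, taller than the spares, in any of the three slots. Plan 12.5 (its x) by 22.5 mm (its y); glass 60 mm high, on it the stopper, 10 x 20 x 8 mm; about 35 g. The wide faces (+x, -x, 12.5 mm apart) are frosted: grip these, fingers closing along x. The narrow faces (+y, -y) are the clear windows, proud by 0.4 mm: never touch. Origin: centre of the underside, z up.
- cell_window (a point): Point on the control cell's axis 15 mm above its underside, where the light passes through the windows; axes as the cell's. In the well the cell's y must lie along the reader's y (either way round). Fully pressed, 36 mm of its glass stand above the deck, so grip it in the upper 24 mm of the glass.
- spare_cell_a: Open, empty spare cell without stopper, same plan as the control cell but only 45 mm high, 20 g, in another slot of the rack. Origin: centre of the underside. Stays in the rack.
- spare_cell_b: The other open spare cell, like spare_cell_a. Stays in the rack.
- swab_box: White and green box of swabs, 63 x 105 x 59 mm, behind the reader; bystander. Origin: centre of the underside.
- dropper: Small brown dropper bottle, 33 mm across, 102 mm high, behind the reader; bystander. Origin: centre of the underside.
- calculator: Pocket calculator, 118 x 72 x 15 mm, to the right; bystander. Origin: centre of the underside.
- sticky_notes: Yellow pad of notes, 75 x 75 x 16 mm, to the left; bystander. Origin: centre of the underside.
Not all that is in view belongs to the job. What is shaped like the cell_rack but blue is not meant.

How it is judged (in metres and radians):
On the way, in this order (a step that is already met when the one before it is completed fails the run):
1. the cover is slid fully open (value of joint cover above 0.044 m), for 0.2 s.
2. the control cell is held clear of the rack by its frosted faces (z of control_cell in the frame of cell_rack above 0.035 m and contact force between the fingers and cell_frosted_a above 1 N and contact force between the fingers and cell_frosted_b above 1 N), for 0.2 s.
At the end, for the whole second after the job is handed in: The cover is open (at least 44 of 48 mm); the control cell stands upright (within 0.1 rad) in the well, its windows facing along the beam (within 0.12 rad) and their centre within 4 mm of the beam, the lift pressed down at least 13.5 of 16 mm, and both fingers still grip the frosted faces, at rest (value of joint cover above 0.044 m and value of joint lift above 0.0135 m and distance between cell_window and beam below 0.004 m and angle between the y axis of control_cell and the y axis of reader, either way round below 0.12 rad and angle between control_cell's own z axis and vertical below 0.1 rad and contact force between the fingers and cell_frosted_a above 1 N and contact force between the fingers and cell_frosted_b above 1 N and linear speed of control_cell below 0.02 m/s); the arm keeps its last pose, push and grip.
It fails at once if a finger touches a clear window of the control cell (contact force between the fingers and cell_window_a above 0.5 N or contact force between the fingers and cell_window_b above 0.5 N).
It fails at once if the control cell is rammed into the reader (over 40 N) (contact force between control_cell and reader above 40 N).
It fails at once if a spare cell is taken out or knocked about (distance of any of spare_cell_a, spare_cell_b from where it was at the start of the episode above 0.015 m).
It fails at once if other things on the worktop are shifted (distance of any of swab_box, dropper, calculator, sticky_notes from where it was at the start of the episode above 0.03 m).
It also fails if it takes over 56 s, if anything falls off the work surface, if the arm or the gripper's body presses on something with over 40 N, if the wrist force passes 120 N, or if a joint passes its speed limit or range.

ROBOT

A 6-joint arm with a two-finger parallel gripper is mounted at the origin on a cart in front of the work surface, level with it; the furniture and walls round the work are solid. World frame = base frame: x ahead of the robot, y to its left, z up, the work surface at z = 0. Lengths are in mm, angles in rad, forces in N, time in s.
With the tool pointing down it reaches from about 350 to 775 mm from the base axis. Payload 7.3 kg.
Tool frame: the origin (TCP) lies at the very end of the fingers, on their centre line; the grasp point (between the pads) lies 19 mm behind it; x points along the fingers, z is the direction in which the jaws open and shut, and the axes are right-handed (so a half turn about x gives the same grasp; the last joint's range is limited). The gripper opens to 92 mm and grips with 3 to 60 N. Pads are 19 mm wide; open, the fingers measure 130 mm over their backs; the gripper's body (75 mm by 190 mm) begins 47 mm behind the grasp point.
Start: joints at [-1.447, 0.342, 1.524, -0, 1.275, -0.146], TCP at [139.955, -506.021, 226.741] pointing down, gripper open.
Joint ranges: [-2.53, 2.53], [-0.77, 2.02], [0.04, 2.7], [-1, 4.14], [0.28, 2.66], [-3.11, 3.11]. Speed limits (rad/s): [2.57, 2.57, 3.14, 3.14, 3.14, 3.14].

INTERFACE

Orientations are given as [roll, pitch, yaw] about the fixed x, y, z axes, in that order (R = Rz(yaw) Ry(pitch) Rx(roll)).
In Python, from plant import * gives the robot as it stands.
- The arm moves only by the shell command python3 -m creep 'ROWS'. ROWS is JSON, a list of rows, each an object of numbers: "tx", "ty", "tz": the shift along the tool's x, y, z in cm; "wx", "wy", "wz": the turn, a rotation vector about the tool's x, y, z in rad; "gripper": the closure, from -1 (fully open) to 1 (shut). A call has 1 to 8 rows; each row is the pose to reach, as a shift and turn from the pose commanded when the call began, along the tool's axes at that moment; what a row does not reach only later rows make up. A row lasts 1/12 s, in which the tool goes at most 41.7 mm and 7.16 degrees, less where a joint would pass 70% of its speed; a pose out of reach is approached as far as the arm can. A call with a gripper value outside its range is refused whole. The fingers move at their own pace and stop on an object; the grip force is fixed at half the most. Time passes only in rows, so rows that repeat a pose let the fingers close. It gives the time, the measured TCP pose, the force and the opening at its end, in the units of the state.
- get_obs(): the state, without advancing time (a new reading comes with each control period).
- capture(name): name is "scene" or "top" or "wrist"; returns a dict with "frame" (400x640x3 uint8, red, green, blue), "z_map" (400x640 float32, mm along the optical axis (not along the pixel's ray), 0 where there is no reading), "vertical_fov" (degrees; the focal length in pixels is half the picture's height over the tangent of half this angle, whatever the lens; pixels are square), "cx", "cy" (the principal point, pixels), "xyz" and "rotation" of the camera in the world. Camera axes: x right, y down, z forward; pixel columns grow to the right and rows downward; lengths in mm; the calibration is good to about 2 mm. A picture is of the moment at which its call begins.
- close_job(): hands the job in, once; it reports no verdict.
The state is a dict: "time": time; "joint_positions": joint angles; "dq": joint speeds; "tau": joint torques, N m; "tool_pos": TCP position; "tcp_rot": TCP orientation; "contact_force": force on the tool from outside, world axes, zero at the start; "moment": the same for the moment, N m; "grip_width": finger opening in mm.
Only numpy, scipy, OpenCV 4.12 (cv2) and the standard library are available. Lean on these libraries where they do the work, as an engineer would, in place of code of your own. Each camera call takes 0.05 s, during which the arm holds its last target.

## Working session

There is one attempt and no reset: what is moved stays moved. The work goes in short steps, Python scripts to look and compute and a shell command to move; the robot and the scene stay as the last step left them, time stands still between calls to the robot, and variables do not carry over. Pictures are saved under pics/ and viewed, and the job is handed in when it is done.

```bash
mkdir -p pics; ls
python3 - <<'E'
from plant import *
import cv2,numpy as np
print(get_obs())
for n in ("scene","top","wrist"):
    c=capture(n); print(n,c["vertical_fov"],c["cx"],c["cy"],c["xyz"],c["rotation"])
    cv2.imwrite(f"pics/{n}0.png",c["frame"][:,:,::-1]); np.savez(f"{n}0.npz",**c)
E
```

```text
pics
{'time': 0.0, 'joint_positions': array([-1.44701788e+00,  3.42698902e-01,  1.52500177e+00,  2.73088133e-07,
        1.27540084e+00, -1.45989165e-01]), 'dq': array([-0.00081407,  0.00149543,  0.00137556,  0.0003289 ,  0.00078869,
       -0.00190347]), 'tau': array([ 4.07984935e-04, -4.31239879e+01, -2.44221836e+01,  7.17899948e-02,
        5.61776175e-02, -1.31488609e-04]), 'tool_pos': array([ 139.89336882, -505.60239241,  226.06264945]), 'tcp_rot': array([2.99543042, 1.56928746, 1.69440162]), 'contact_force': array([-0.15719289, -0.12312992,  0.43964673]), 'moment': array([ 0.02195529, -0.0108572 , -0.03421715]), 'grip_width': 91.66048158517445}
scene 56.96789831867291 317.9427817824293 202.13778450514917 [-520.81625091  851.66140572  832.49482893] [-2.08899366 -0.01672464 -2.1371271 ]
top 57.164758598097265 318.95891498067346 201.38770441075022 [ 400.64223423  146.80816478 1629.21816257] [-3.01598678  0.00563479 -1.58137416]
wrist 62.54604941592383 317.02958369472316 196.5542888131582 [ 210.5363692  -486.64869399  384.67176761] [ 2.86416185e+00  1.81879844e-03 -1.30156461e+00]
```

View pics/top0.png

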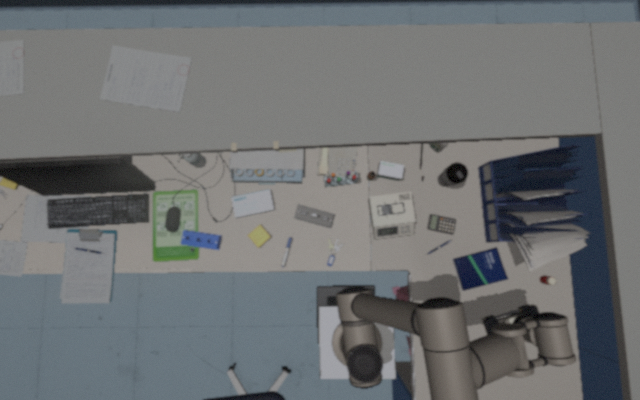

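View pics/scene0.png

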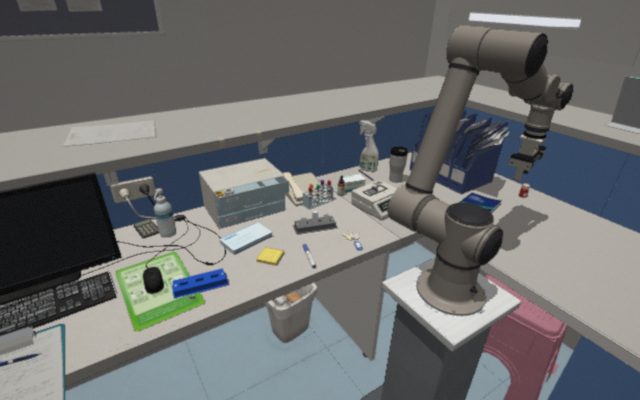

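View pics/wrist0.png

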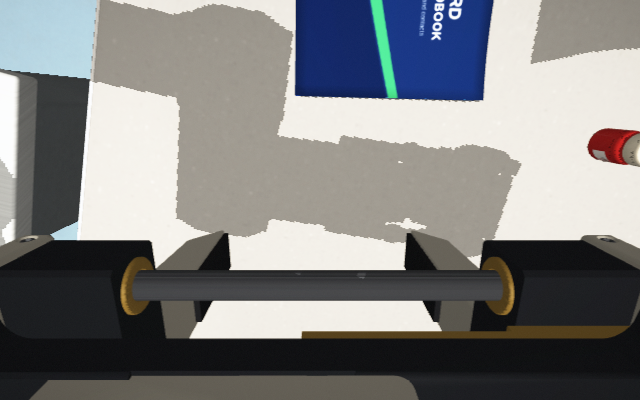

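Top view: reader at about (393,214), the dark grey rack at (315,216), the blue decoy rack at (200,240), and a shelf along the top of the picture. The scene view shows the grey rack at (315,223) with one tall white stopper, and the blue rack at (200,283). Next I'll crop closer.

```bash
cat > h.py <<'E'
import numpy as np,cv2
from scipy.spatial.transform import Rotation as R
def cam(c):
    f=200/np.tan(np.radians(float(c["vertical_fov"]))/2)
    return f,float(c["cx"]),float(c["cy"]),np.array(c["xyz"],float),R.from_euler('xyz',c["rotation"]).as_matrix()
def ray(c,u,v,z):
    f,cx,cy,p,M=cam(c); d=M@np.array([(u-cx)/f,(v-cy)/f,1]); return p+d*(z-p[2])/d[2]
def proj(c,P):
    f,cx,cy,p,M=cam(c); q=(np.atleast_2d(P)-p)@M; return np.c_[q[:,0]/q[:,2]*f+cx,q[:,1]/q[:,2]*f+cy]
def cloud(c):
    f,cx,cy,p,M=cam(c); z=np.array(c["z_map"],float); v,u=np.mgrid[:400,:640]
    return np.stack([(u-cx)/f*z,(v-cy)/f*z,z],-1)@M.T+p
E
python3 - <<'E'
from h import *
t=np.load("top0.npz"); s=np.load("scene0.npz")
C=cloud(t)
for (u,v) in [(330,90),(393,198),(393,216),(315,216),(330,250),(360,230),(240,170),(390,170),(315,150),(393,150)]: print(u,v,C[v,u].round())
a=t["frame"][160:270,270:470][:,:,::-1]; b=s["frame"][150:260,270:420][:,:,::-1]
cv2.imwrite("pics/tc.png",cv2.resize(a,None,fx=4,fy=4,interpolation=2)); cv2.imwrite("pics/sc.png",cv2.resize(b,None,fx=5,fy=5,interpolation=2))
E
```

```text
330 90 [965. 108. 365.]
393 198 [ 608. -163.   73.]
393 216 [ 531. -159.   78.]
315 216 [534. 171.  80.]
330 250 [390. 108.   2.]
360 230 [477. -27.  -3.]
240 170 [729. 484. 114.]
390 170 [ 735. -159.   49.]
315 150 [844. 169.  -4.]
393 150 [ 838. -185.    2.]
```

View pics/tc.png

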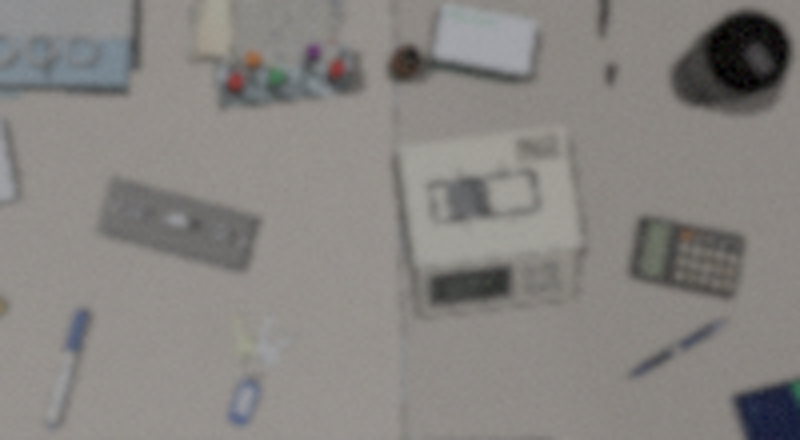

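View pics/sc.png

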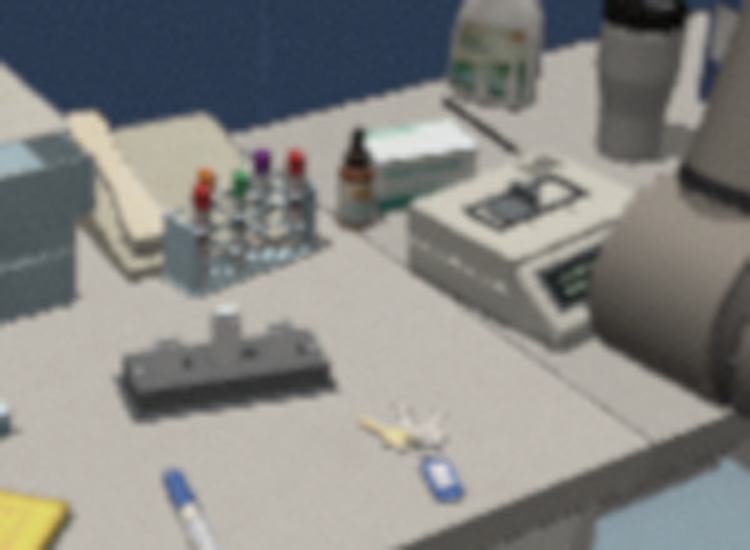

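Candidates for the control cell:
- The tall white-stoppered cell in the middle slot of the grey rack, top (314,214), which I choose.
- The open spares at about (301,212) and (329,219).
- The blue rack at (200,240), which is a decoy.
- The tube rack at (342,178), which is not relevant.

Next I'll get coarse poses.

```bash
cat >> h.py <<'E'
def goal(o,pos,jaw,flip=None):
    """shift (cm, tool axes) and rotvec (rad) to a straight-down TCP at pos, jaws along angle jaw (mod pi)"""
    T=R.from_euler('xyz',o["tcp_rot"]).as_matrix(); best=None
    for j in (jaw,jaw+np.pi):
        z=np.array([np.cos(j),np.sin(j),0]); x=np.array([0,0,-1.]); G=np.c_[x,np.cross(z,x),z]
        w=R.from_matrix(T.T@G).as_rotvec()
        if best is None or np.linalg.norm(w)<np.linalg.norm(best): best=w
    return (T.T@(np.array(pos)-o["tool_pos"])/10).round(2),best.round(4)
def T(o): return R.from_euler('xyz',o["tcp_rot"]).as_matrix()
E
python3 - <<'E'
from h import *
from plant import get_obs
t=np.load("top0.npz");o=get_obs()
px=lambda a,b:(270+a/4,160+b/4)
for n,z,pts in (("reader",70,[(400,148),(565,128),(582,245),(412,265)]),("rack",18,[(112,178),(260,215),(245,270),(100,233)])):
    P=np.array([ray(t,*px(*p),z)[:2] for p in pts]); print(n,P.round(),P.mean(0))
    e=P[1]-P[0];e2=P[2]-P[3];print(np.hypot(*e),np.hypot(*e2),np.arctan2(*(-e)[::-1]),np.arctan2(*(-e2)[::-1]))
print(T(o).round(3))
print(ray(t,314.2,214.5,74))
c=np.load("wrist0.npz");f,cx,cy,p,M=cam(c);print("cam in tool",T(o).T@(p-o["tool_pos"]),(T(o).T@M).round(3))
E
```

```text
reader [[ 614.  -65.]
 [ 634. -243.]
 [ 508. -255.]
 [ 489.  -75.]] [ 561.13416258 -159.53240135]
178.46110526540517 181.92963291719764 1.68104077020965 1.6767774177774475
rack [[591. 247.]
 [549.  84.]
 [488. 101.]
 [531. 260.]] [539.66265873 172.80490592]
168.40378713202296 164.4260363363076 1.313507921424457 1.3100382939036381
[[-0.     0.964  0.267]
 [ 0.001  0.267 -0.964]
 [-1.     0.    -0.001]]
[541.14861857 174.31930591  74.        ]
cam in tool [-158.4507576    73.19311762    0.25850757] [[ 0.001 -0.274  0.962]
 [-0.001 -0.962 -0.274]
 [ 1.    -0.    -0.001]]
```

Run:
```python
from h import *
from plant import get_obs
o=get_obs(); print(goal(o,[561,-185,226],0.108))
```

```text
(array([  0.05,  49.14, -19.69]), array([-1.409e+00, -9.000e-04, -9.000e-04]))
```

```bash
python3 -m creep '[{"ty":4,"tz":-1.6,"wx":-0.115,"gripper":0},{"ty":8,"tz":-3.2,"wx":-0.23,"gripper":0},{"ty":12,"tz":-4.8,"wx":-0.345,"gripper":0},{"ty":16,"tz":-6.4,"wx":-0.46,"gripper":0},{"ty":20,"tz":-8,"wx":-0.575,"gripper":0},{"ty":23.8,"tz":-9.6,"wx":-0.69,"gripper":0},{"ty":27.6,"tz":-11.1,"wx":-0.8,"gripper":0},{"ty":31,"tz":-12.5,"wx":-0.9,"gripper":0}]'
python3 - <<'E'
from h import *
from plant import get_obs
o=get_obs(); print(o["time"],goal(o,[561,-185,215],0.108))
E
```

```text
0.15 (array([  1.15,  49.14, -19.69]), array([-1.409e+00, -9.000e-04, -9.000e-04]))validation failed for argument at $[0]...
```

```bash
python3 -m creep '[{"tx":0,"ty":4,"tz":-1.6,"wx":-0.115,"wy":0,"wz":0,"gripper":0},{"tx":0,"ty":8,"tz":-3.2,"wx":-0.23,"wy":0,"wz":0,"gripper":0},{"tx":0,"ty":12,"tz":-4.8,"wx":-0.345,"wy":0,"wz":0,"gripper":0},{"tx":0,"ty":16,"tz":-6.4,"wx":-0.46,"wy":0,"wz":0,"gripper":0},{"tx":0,"ty":20,"tz":-8,"wx":-0.575,"wy":0,"wz":0,"gripper":0},{"tx":0,"ty":23.8,"tz":-9.6,"wx":-0.69,"wy":0,"wz":0,"gripper":0},{"tx":0,"ty":27.6,"tz":-11.1,"wx":-0.8,"wy":0,"wz":0,"gripper":0},{"tx":0,"ty":31,"tz":-12.5,"wx":-0.9,"wy":0,"wz":0,"gripper":0}]'
python3 - <<'E'
from h import *
from plant import get_obs
o=get_obs(); print(o["time"],goal(o,[561,-185,215],0.108))
E
```

```text
time: 0.82
tool_pos: [405.9, -301.9, 226.7]
tcp_rot: [-2.257, 1.571, -2.653]
contact_force: [1.3, -1.2, -0.3]
grip_width: 47.0
0.8167 (array([ 1.16, 16.76,  9.8 ]), array([-5.036e-01, -1.000e-04,  1.000e-04]))
```

```bash
python3 -m creep '[{"tx":0.2,"ty":3.3,"tz":2,"wx":-0.1,"wy":0,"wz":0,"gripper":0},{"tx":0.4,"ty":6.6,"tz":4,"wx":-0.2,"wy":0,"wz":0,"gripper":0},{"tx":0.6,"ty":10,"tz":6,"wx":-0.3,"wy":0,"wz":0,"gripper":0},{"tx":0.9,"ty":13.5,"tz":8,"wx":-0.4,"wy":0,"wz":0,"gripper":0},{"tx":1.16,"ty":16.76,"tz":9.8,"wx":-0.504,"wy":0,"wz":0,"gripper":0},{"tx":1.16,"ty":16.76,"tz":9.8,"wx":-0.504,"wy":0,"wz":0,"gripper":0},{"tx":1.16,"ty":16.76,"tz":9.8,"wx":-0.504,"wy":0,"wz":0,"gripper":0}]'
python3 - <<'E'
from h import *
from plant import *
o=get_obs(); print(o["time"],goal(o,[561,-185,215],0.108),o["dq"].round(3))
c=capture("wrist");cv2.imwrite("pics/w1.png",c["frame"][:,:,::-1]); np.savez("w1.npz",**c)
E
```

```text
time: 1.4
tool_pos: [561.1, -185.7, 214.0]
tcp_rot: [2.694, 1.569, 2.8]
contact_force: [-0.2, -1.1, -0.2]
grip_width: 46.0
1.4 (array([-0.1 ,  0.07, -0.01]), array([-0.0018, -0.0015, -0.0007])) [-0.053 -0.029  0.029 -0.013  0.002  0.008]
```

View pics/w1.png

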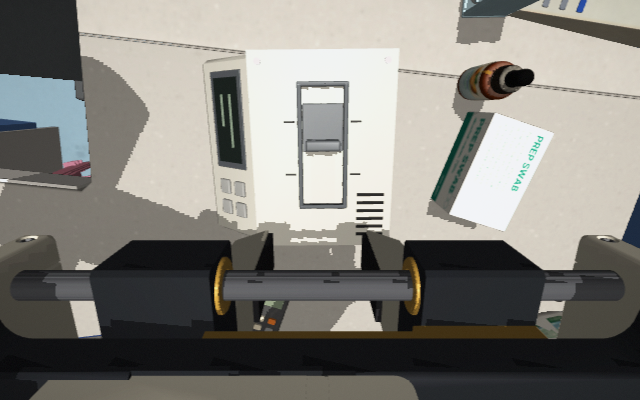

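The wrist view shows the housing deck from (247,49) to (398,48), the rail frame (297–348, 82–209) and the cover ridge at about (323,146). The beam ticks are at (289,122) and (355,121).

Run:
```python
from h import *
c=np.load("w1.npz")
cv2.imwrite("pics/w1c.png",cv2.resize(c["frame"][35:260,190:420][:,:,::-1],None,fx=2.6,fy=2.6,interpolation=2))
C=cloud(c); m=(abs(C[...,2]-70)<3)&(c["z_map"]>0)&(C[...,0]>480)&(C[...,0]<640)
n,l,st,ce=cv2.connectedComponentsWithStats(m.astype(np.uint8)); k=1+np.argmax(st[1:,4]);print(st[k])
P=C[l==k]; print(np.median(P[:,2]))
r=cv2.minAreaRect(P[:,:2].astype(np.float32));print(r)
for q in [(320,60),(270,150),(323,146),(323,115),(320,180),(298,140),(348,140)]:print(q,C[q[1],q[0]].round(1))
for q,z in [((289,122),70),((355,121),70),((291,174),70),((354,174),70)]: print(q,ray(c,*q,z).round(1))
```

```text
[  246    48   154   198 20862]
70.52950977786111
((562.6857299804688, -157.78546142578125), (130.5185546875, 180.6146697998047), 6.599881649017334)
(320, 60) [551.3 -77.5  71.1]
(270, 150) [ 514.1 -158.5   71.2]
(323, 146) [ 561.3 -147.2   91.4]
(323, 115) [ 558.7 -122.2   76.8]
(320, 180) [ 562.6 -181.9   69.8]
(298, 140) [ 539.  -146.    77.7]
(348, 140) [ 583.6 -141.7   73.9]
(289, 122) [ 529.2 -131.8   70. ]
(355, 121) [ 588.  -124.6   70. ]
(291, 174) [ 535. -179.   70.]
(354, 174) [ 593.7 -172.8   70. ]
```

View pics/w1c.png

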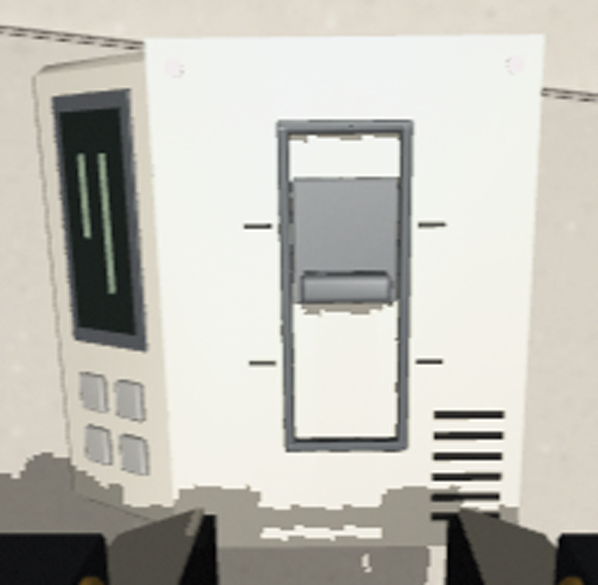

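Reader centre is (562.7,-157.8) with yaw 0.115, and the well is at (559.2,-128.0), which the tick midpoint confirms. The ridge is about 5 mm open. I'll push it from its +y side with shut fingers at z≈81.

Run:
```python
from h import *
from plant import *
o=get_obs(); print(o["time"],goal(o,[558.3,-118,81],0.115))
```

```text
1.45 (array([13.34,  6.86,  0.54]), array([-0.0112, -0.0015, -0.0003]))
```

```bash
python3 -m creep '[{"tx":0,"ty":3.5,"tz":0.3,"wx":-0.011,"wy":-0.0015,"wz":0,"gripper":1},{"tx":1,"ty":6.86,"tz":0.54,"wx":-0.011,"wy":-0.0015,"wz":0,"gripper":1},{"tx":5,"ty":6.86,"tz":0.54,"wx":-0.011,"wy":-0.0015,"wz":0,"gripper":1},{"tx":9,"ty":6.86,"tz":0.54,"wx":-0.011,"wy":-0.0015,"wz":0,"gripper":1},{"tx":11.5,"ty":6.86,"tz":0.54,"wx":-0.011,"wy":-0.0015,"wz":0,"gripper":1},{"tx":13.3,"ty":6.86,"tz":0.54,"wx":-0.011,"wy":-0.0015,"wz":0,"gripper":1},{"tx":13.3,"ty":6.86,"tz":0.54,"wx":-0.011,"wy":-0.0015,"wz":0,"gripper":1},{"tx":13.3,"ty":6.86,"tz":0.54,"wx":-0.011,"wy":-0.0015,"wz":0,"gripper":1}]'
python3 - <<'E'
from h import *
from plant import *
o=get_obs(); print(o["contact_force"],goal(o,[558.3,-118,81],0.115))
c=capture("wrist");cv2.imwrite("pics/w2.png",c["frame"][:,:,::-1]); np.savez("w2.npz",**c)
E
```

```text
time: 2.12
tool_pos: [557.7, -119.7, 82.0]
tcp_rot: [1.744, 1.57, 1.855]
contact_force: [0.5, 0.8, 0.4]
grip_width: 1.1
[0.4624589  0.83247026 0.40036836] (array([0.1 , 0.16, 0.08]), array([-0.0032, -0.0001, -0.0005]))
```

View pics/w2.png

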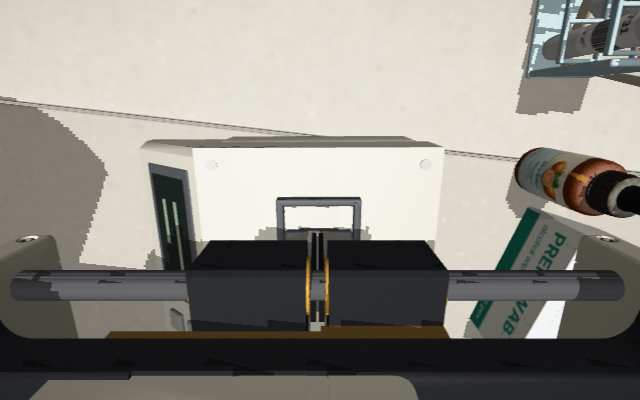

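The fingers are shut and at (318,240), above the frame and behind the ridge, with no contact. Now I'll push along tool -y.

```bash
python3 -m creep '[{"tx":0,"ty":-0.8,"tz":0,"wx":0,"wy":0,"wz":0,"gripper":1},{"tx":0,"ty":-1.6,"tz":0,"wx":0,"wy":0,"wz":0,"gripper":1},{"tx":0,"ty":-2.3,"tz":0,"wx":0,"wy":0,"wz":0,"gripper":1},{"tx":0,"ty":-3,"tz":0,"wx":0,"wy":0,"wz":0,"gripper":1},{"tx":0,"ty":-3.6,"tz":0,"wx":0,"wy":0,"wz":0,"gripper":1},{"tx":0,"ty":-4.2,"tz":0,"wx":0,"wy":0,"wz":0,"gripper":1},{"tx":0,"ty":-4.8,"tz":0,"wx":0,"wy":0,"wz":0,"gripper":1},{"tx":0,"ty":-5,"tz":0,"wx":0,"wy":0,"wz":0,"gripper":1}]'
python3 -m creep '[{"tx":0,"ty":-0.15,"tz":0,"wx":0,"wy":0,"wz":0,"gripper":1},{"tx":0,"ty":-0.3,"tz":0,"wx":0,"wy":0,"wz":0,"gripper":1},{"tx":0,"ty":-0.3,"tz":0,"wx":0,"wy":0,"wz":0,"gripper":1}]'
```

```text
time: 2.83
tool_pos: [564.4, -169.4, 82.1]
tcp_rot: [-0.226, 1.569, -0.113]
contact_force: [0.5, 1.8, 1.0]
grip_width: 0.6
time: 3.08
tool_pos: [564.6, -171.5, 82.0]
tcp_rot: [-0.171, 1.57, -0.057]
contact_force: [0.5, -0.3, 0.3]
grip_width: 0.3
```

```bash
python3 -m creep '[{"tx":0,"ty":-0.1,"tz":0,"wx":0,"wy":0,"wz":0,"gripper":1},{"tx":0,"ty":-0.2,"tz":0,"wx":0,"wy":0,"wz":0,"gripper":1},{"tx":0,"ty":-0.3,"tz":0,"wx":0,"wy":0,"wz":0,"gripper":1},{"tx":0,"ty":-0.3,"tz":0,"wx":0,"wy":0,"wz":0,"gripper":1}]'
python3 -m creep '[{"tx":0,"ty":-0.1,"tz":0,"wx":0,"wy":0,"wz":0,"gripper":1},{"tx":0,"ty":-0.15,"tz":0,"wx":0,"wy":0,"wz":0,"gripper":1},{"tx":0,"ty":-0.15,"tz":0,"wx":0,"wy":0,"wz":0,"gripper":1}]'
```

```text
time: 3.42
tool_pos: [564.8, -173.9, 82.0]
tcp_rot: [0.617, 1.57, 0.731]
contact_force: [-0.2, 2.2, 0.0]
grip_width: 0.1
time: 3.67
tool_pos: [564.9, -174.1, 82.0]
tcp_rot: [1.311, 1.568, 1.426]
contact_force: [0.4, 7.7, 1.7]
grip_width: 0.4
```

It has reached the stop: the force rose to 7.7 N and the tool stopped moving. I'll back off, rise and check.

```bash
python3 -m creep '[{"tx":0,"ty":1,"tz":0,"wx":0,"wy":0,"wz":0,"gripper":1},{"tx":-4,"ty":1,"tz":0,"wx":0,"wy":0,"wz":0,"gripper":0.3},{"tx":-8,"ty":1,"tz":0,"wx":0,"wy":0,"wz":0,"gripper":0.3},{"tx":-12,"ty":1,"tz":0,"wx":0,"wy":0,"wz":0,"gripper":0.3},{"tx":-14,"ty":1,"tz":0,"wx":0,"wy":0,"wz":0,"gripper":0.3},{"tx":-14,"ty":1,"tz":0,"wx":0,"wy":0,"wz":0,"gripper":0.3}]'
python3 - <<'E'
from h import *
from plant import *
o=get_obs()
c=capture("wrist");cv2.imwrite("pics/w3.png",c["frame"][:,:,::-1]); np.savez("w3.npz",**c)
print(o["tool_pos"])
g=np.array([540.,174,215]); print(goal(o,[540,155,215],-0.26))
E
```

```text
time: 4.17
tool_pos: [566.2, -166.9, 228.3]
tcp_rot: [-0.542, 1.558, -0.428]
contact_force: [0.2, -1.2, 0.3]
grip_width: 28.8
[ 566.1694762  -166.85417775  228.25743359]
(array([ 1.12, 32.28,  1.05]), array([0.3741, 0.0121, 0.0045]))
```

View pics/w3.png

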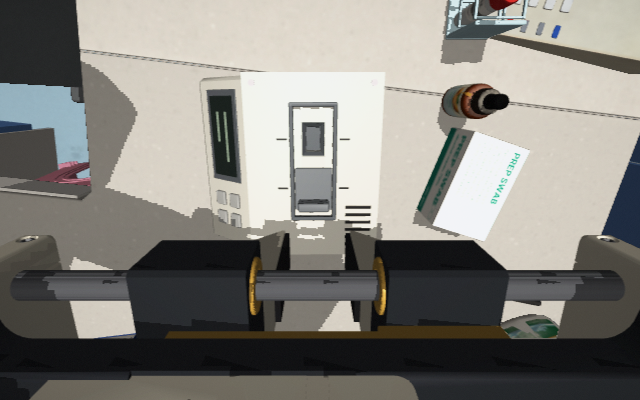

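The picture shows the cover open and its plate at (313,185) below the uncovered dark well at (313,139). On to the rack view.

```bash
python3 -m creep '[{"tx":0.2,"ty":4,"tz":0.1,"wx":0.05,"wy":0.01,"wz":0.004,"gripper":0},{"tx":0.4,"ty":8,"tz":0.3,"wx":0.1,"wy":0.01,"wz":0.004,"gripper":0},{"tx":0.6,"ty":12,"tz":0.4,"wx":0.15,"wy":0.01,"wz":0.004,"gripper":0},{"tx":0.8,"ty":16,"tz":0.6,"wx":0.2,"wy":0.01,"wz":0.004,"gripper":0},{"tx":1,"ty":20,"tz":0.8,"wx":0.25,"wy":0.01,"wz":0.004,"gripper":0},{"tx":1.1,"ty":24,"tz":1,"wx":0.3,"wy":0.01,"wz":0.004,"gripper":0},{"tx":1.1,"ty":27,"tz":1.3,"wx":0.34,"wy":0.01,"wz":0.004,"gripper":0},{"tx":1.1,"ty":29.8,"tz":1.3,"wx":0.374,"wy":0.01,"wz":0.004,"gripper":0}]'
python3 -m creep '[{"tx":0,"ty":0,"tz":0,"wx":0,"wy":0,"wz":0,"gripper":0},{"tx":0,"ty":0,"tz":0,"wx":0,"wy":0,"wz":0,"gripper":0},{"tx":0,"ty":0,"tz":0,"wx":0,"wy":0,"wz":0,"gripper":0}]'
python3 - <<'E'
from h import *
from plant import *
o=get_obs();print(o["dq"].round(3))
c=capture("wrist");cv2.imwrite("pics/w4.png",c["frame"][:,:,::-1]); np.savez("w4.npz",**c)
E
```

```text
time: 4.88
tool_pos: [541.8, 133.8, 209.3]
tcp_rot: [3.033, 1.559, 2.772]
contact_force: [-1.3, -1.1, -0.2]
grip_width: 46.1
time: 5.13
tool_pos: [542.4, 131.2, 209.9]
tcp_rot: [3.035, 1.56, 2.776]
contact_force: [-0.8, -0.5, 0.0]
grip_width: 45.6
[-0.025 -0.004 -0.007  0.004  0.003  0.001]
```

View pics/w4.png

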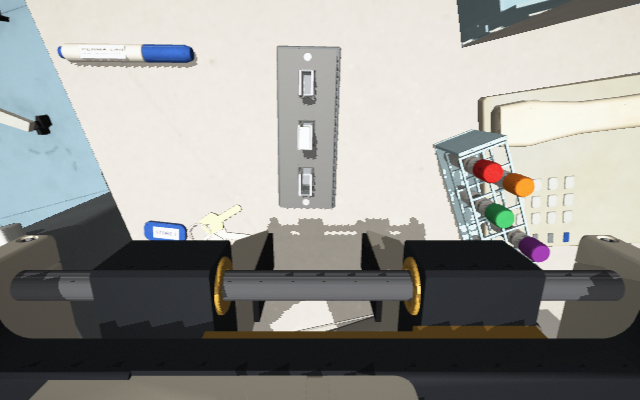

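The grey rack spans (278–340, 46–208). The stoppered cell is in the middle slot at (306,138), open spares are at (307,83) and (306,182), and the tube rack is to the right at about (490,190).

Run:
```python
from h import *
from plant import get_obs
c=np.load("w4.npz");C=cloud(c);Z=C[...,2];v=c["z_map"]>0;u=np.zeros_like(v);u[30:230,260:360]=1
def rect(m,n):
    k=cv2.connectedComponentsWithStats(m.astype(np.uint8));i=1+np.argmax(k[2][1:,4]);P=C[k[1]==i]
    print(n,len(P),np.median(P[:,2]),cv2.minAreaRect(P[:,:2].astype(np.float32)));return k[1]==i
rect(v&u&(abs(Z-26)<5),"racktop")
s=rect(v&u&(Z>66),"stopper")
hsv=cv2.cvtColor(c["frame"],cv2.COLOR_RGB2HSV)
w=u&(hsv[...,2]>225)&(hsv[...,1]<30);w[:110]=0;w[165:]=0;w[:,:290]=0;w[:,325:]=0
m=np.argwhere(w);print("white",len(m),m.min(0),m.max(0))
pts=np.array([ray(c,x,y,74)[:2] for y,x in m],np.float32);print(cv2.minAreaRect(pts))
for q in [(307,57),(306,202)]: print(ray(c,*q,26))
t=v&(C[...,0]>600)&(C[...,0]<760)&(C[...,1]>100)&(C[...,1]<260)&(Z>20); print("tubes",C[t].min(0),np.percentile(Z[t],99.5)); print("xmin z>80",C[t&(Z>80)].min(0))
cv2.imwrite("pics/w4c.png",cv2.resize(c["frame"][40:215,265:350][:,:,::-1],None,fx=3.4,fy=3.4,interpolation=2))
```

```text
racktop 7538 26.506904887207895 ((541.0140991210938, 176.62142944335938), (160.4425811767578, 56.15207290649414), 73.95976257324219)
stopper 303 74.21185481713832 ((541.1041870117188, 176.7008819580078), (21.354021072387695, 11.794398307800293), 72.05682373046875)
white 313 [125 298] [149 311]
((541.0626831054688, 177.35528564453125), (21.05574607849121, 11.601398468017578), 74.83169555664062)
[560.42503434 246.48067412  26.        ]
[520.64635525 105.75885079  26.        ]
tubes [600.0009988  100.00562652  20.00185784] 318.8796341331495
xmin z>80 [600.0009988  100.02751047  80.01845477]
```

View pics/w4c.png

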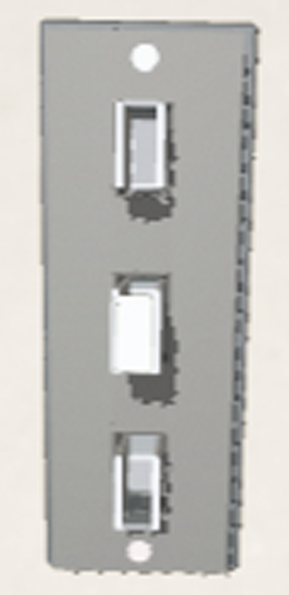

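Run:
```python
from h import *
from plant import get_obs
c=np.load("w4.npz");C=cloud(c)
for q in [(440,147),(487,171),(517,185),(500,215),(537,248),(460,140),(450,200)]: print(q,C[q[1],q[0]].round())
o=get_obs();print(o["tool_pos"],goal(o,[541.1,176.9,130],-0.278))
```

```text
(440, 147) [672. 127.  22.]
(487, 171) [680. 115. 102.]
(517, 185) [703.  97. 102.]
(500, 215) [687.  74. 101.]
(537, 248) [715.  35. 101.]
(460, 140) [691. 130.  26.]
(450, 200) [680.  58.   0.]
[542.63501358 130.74875429 210.19221175] (array([ 8.04,  4.41, -1.25]), array([ 0.0176, -0.0103, -0.0013]))
```

```bash
python3 -m creep '[{"tx":2,"ty":2.2,"tz":-0.6,"wx":0.018,"wy":-0.01,"wz":-0.001,"gripper":0},{"tx":4,"ty":4.41,"tz":-1.25,"wx":0.018,"wy":-0.01,"wz":-0.001,"gripper":0},{"tx":7,"ty":4.41,"tz":-1.25,"wx":0.018,"wy":-0.01,"wz":-0.001,"gripper":0},{"tx":9,"ty":4.41,"tz":-1.25,"wx":0.018,"wy":-0.01,"wz":-0.001,"gripper":0},{"tx":9.5,"ty":4.41,"tz":-1.25,"wx":0.018,"wy":-0.01,"wz":-0.001,"gripper":0},{"tx":9.5,"ty":4.41,"tz":-1.25,"wx":0.018,"wy":-0.01,"wz":-0.001,"gripper":0},{"tx":9.5,"ty":4.41,"tz":-1.25,"wx":0.018,"wy":-0.01,"wz":-0.001,"gripper":0},{"tx":9.5,"ty":4.41,"tz":-1.25,"wx":0.018,"wy":-0.01,"wz":-0.001,"gripper":0}]'
python3 - <<'E'
from h import *
from plant import *
o=get_obs();print(o["tool_pos"],goal(o,[541.1,176.9,41],-0.278))
c=capture("wrist");cv2.imwrite("pics/w5.png",c["frame"][:,:,::-1]); np.savez("w5.npz",**c)
print(proj(c,[[541.1,176.9,74],list(o["tool_pos"])]))
E
```

```text
time: 5.85
tool_pos: [542.6, 177.4, 117.9]
tcp_rot: [0.653, 1.566, 0.374]
contact_force: [-0.1, 0.8, -0.8]
grip_width: 45.7
[542.58946432 177.43704062 117.89692051] (array([ 7.69, -0.11, -0.15]), array([-0.0011,  0.0034, -0.0026]))
[[315.69423331 221.15174051]
 [318.13831832 248.24089825]]
```

View pics/w5.png

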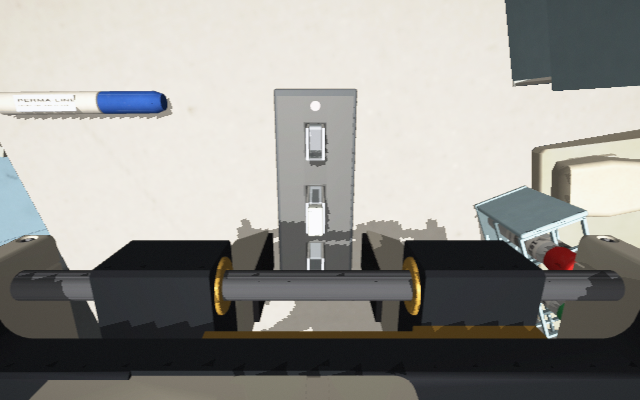

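The stopper at (315,219) matches the projection (316,221), and the jaw centre is at about x=317. Descending.

```bash
python3 -m creep '[{"tx":2,"ty":-0.1,"tz":-0.15,"wx":0,"wy":0.003,"wz":-0.002,"gripper":0},{"tx":4,"ty":-0.1,"tz":-0.15,"wx":0,"wy":0.003,"wz":-0.002,"gripper":0},{"tx":6,"ty":-0.1,"tz":-0.15,"wx":0,"wy":0.003,"wz":-0.002,"gripper":0},{"tx":7.2,"ty":-0.1,"tz":-0.15,"wx":0,"wy":0.003,"wz":-0.002,"gripper":0},{"tx":7.7,"ty":-0.1,"tz":-0.15,"wx":0,"wy":0.003,"wz":-0.002,"gripper":0},{"tx":7.7,"ty":-0.1,"tz":-0.15,"wx":0,"wy":0.003,"wz":-0.002,"gripper":0},{"tx":7.7,"ty":-0.1,"tz":-0.15,"wx":0,"wy":0.003,"wz":-0.002,"gripper":0},{"tx":7.7,"ty":-0.1,"tz":-0.15,"wx":0,"wy":0.003,"wz":-0.002,"gripper":0}]'
python3 - <<'E'
from h import *
from plant import *
o=get_obs();print(goal(o,[541.1,176.9,41],-0.278))
c=capture("wrist");cv2.imwrite("pics/w6.png",c["frame"][:,:,::-1]); np.savez("w6.npz",**c)
E
```

```text
time: 6.57
tool_pos: [540.8, 177.6, 40.7]
tcp_rot: [1.25, 1.57, 0.972]
contact_force: [0.4, 0.3, 0.4]
grip_width: 45.8
(array([-0.03, -0.06,  0.05]), array([-0.    ,  0.0002, -0.0006]))
```

View pics/w6.png

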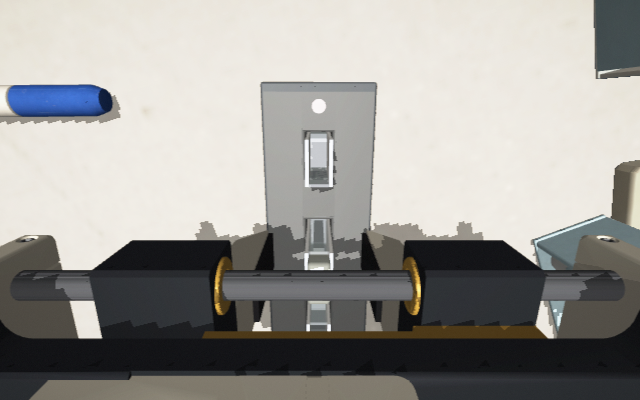

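The cell at (318,255) sits midway between the two fingers at about (272) and (362). Closing.

```bash
python3 -m creep '[{"tx":0,"ty":0,"tz":0,"wx":0,"wy":0,"wz":0,"gripper":0.4},{"tx":0,"ty":0,"tz":0,"wx":0,"wy":0,"wz":0,"gripper":0.55},{"tx":0,"ty":0,"tz":0,"wx":0,"wy":0,"wz":0,"gripper":0.68},{"tx":0,"ty":0,"tz":0,"wx":0,"wy":0,"wz":0,"gripper":0.8},{"tx":0,"ty":0,"tz":0,"wx":0,"wy":0,"wz":0,"gripper":1},{"tx":0,"ty":0,"tz":0,"wx":0,"wy":0,"wz":0,"gripper":1},{"tx":0,"ty":0,"tz":0,"wx":0,"wy":0,"wz":0,"gripper":1},{"tx":0,"ty":0,"tz":0,"wx":0,"wy":0,"wz":0,"gripper":1}]'
python3 -m creep '[{"tx":-0.2,"ty":0,"tz":0,"wx":0,"wy":0,"wz":0,"gripper":1},{"tx":-0.6,"ty":0,"tz":0,"wx":0,"wy":0,"wz":0,"gripper":1},{"tx":-1,"ty":0,"tz":0,"wx":0,"wy":0,"wz":0,"gripper":1},{"tx":-1,"ty":0,"tz":0,"wx":0,"wy":0,"wz":0,"gripper":1}]'
```

```text
time: 7.28
tool_pos: [540.2, 177.5, 39.4]
tcp_rot: [-2.902, 1.57, 3.103]
contact_force: [1.5, 0.2, -0.3]
grip_width: 12.2
time: 7.62
tool_pos: [540.2, 177.6, 50.4]
tcp_rot: [3.112, 1.57, 2.834]
contact_force: [2.4, -0.5, 1.1]
grip_width: 12.3
```

```bash
python3 -m creep '[{"tx":-1,"ty":0,"tz":0,"wx":0,"wy":0,"wz":0,"gripper":1},{"tx":-3,"ty":0,"tz":0,"wx":0,"wy":0,"wz":0,"gripper":1},{"tx":-5,"ty":0,"tz":0,"wx":0,"wy":0,"wz":0,"gripper":1},{"tx":-7.5,"ty":0,"tz":0,"wx":0,"wy":0,"wz":0,"gripper":1},{"tx":-10,"ty":0,"tz":0,"wx":0,"wy":0,"wz":0,"gripper":1},{"tx":-11.5,"ty":0,"tz":0,"wx":0,"wy":0,"wz":0,"gripper":1},{"tx":-11.5,"ty":0,"tz":0,"wx":0,"wy":0,"wz":0,"gripper":1},{"tx":-11.5,"ty":0,"tz":0,"wx":0,"wy":0,"wz":0,"gripper":1}]'
python3 - <<'E'
from h import *
from plant import *
o=get_obs();print(goal(o,[559.2,-128,165],0.115))
c=capture("wrist");cv2.imwrite("pics/w7.png",c["frame"][:,:,::-1]); np.savez("w7.npz",**c)
c=capture("scene");cv2.imwrite("pics/s7.png",cv2.resize(c["frame"][120:270,250:450][:,:,::-1],None,fx=4,fy=4,interpolation=2)); np.savez("s7.npz",**c)
E
```

```text
time: 8.28
tool_pos: [539.6, 177.7, 164.8]
tcp_rot: [-3.054, 1.569, 2.952]
contact_force: [0.1, -0.1, -0.8]
grip_width: 12.5
(array([ -0.03, -28.86,  10.26]), array([-3.928e-01, -1.800e-03, -2.000e-04]))
```

View pics/w7.png

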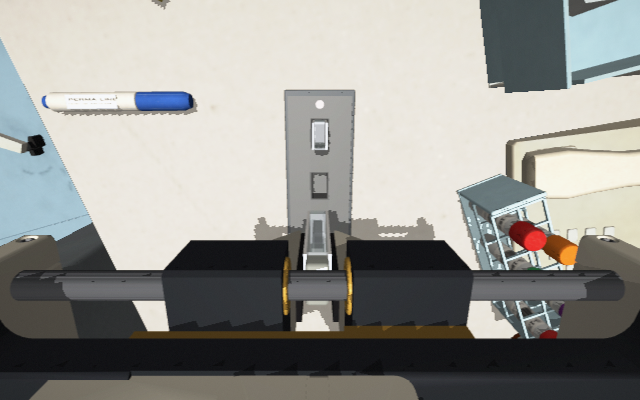

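View pics/s7.png

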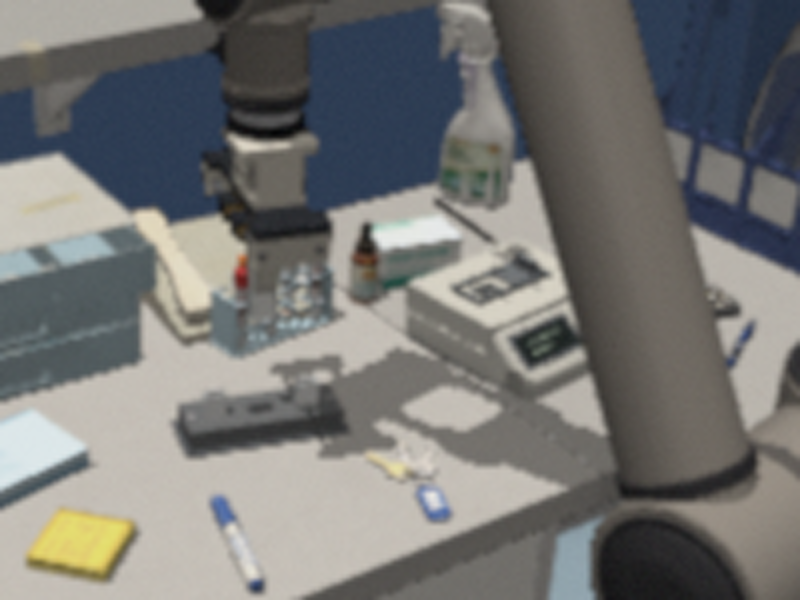

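The cell is held and its slot is empty at (319,184); the spares have not moved. I'll check how the cell sits in the fingers.

Run:
```python
from h import *
from plant import *
o=get_obs();c=np.load("w7.npz");M=T(o)
im=c["frame"][:,:,::-1].copy(); im=cv2.resize(im[195:275,270:370],None,fx=7,fy=7,interpolation=2)
for dx in (33.4,):
  for y in (-11.25,11.25):
    for z in (-6.25,6.25):
      q=proj(c,o["tool_pos"]+M@[dx,y,z])[0]; print(y,z,q.round(1)); cv2.circle(im,(int((q[0]-270+.5)*7),int((q[1]-195+.5)*7)),3,(0,0,255),-1)
cv2.imwrite("pics/w7c.png",im)
```

```text
-11.25 -6.25 [306.9 241.8]
-11.25 6.25 [326.5 241.7]
11.25 -6.25 [306.6 208.1]
11.25 6.25 [326.8 208.1]
```

View pics/w7c.png

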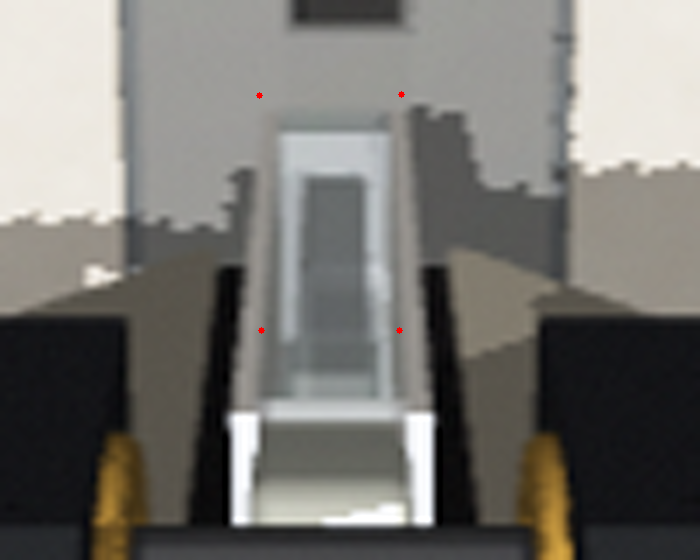

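Compared with the projection, the cell's bottom edge appears about +0.9 mm in tool z and -1.5 mm in tool y, probably camera bias. I'll allow for it and move above the well.

```bash
python3 -m creep '[{"tx":0,"ty":-2.9,"tz":1,"wx":-0.04,"wy":0,"wz":0,"gripper":1},{"tx":0,"ty":-6.5,"tz":2.3,"wx":-0.09,"wy":0,"wz":0,"gripper":1},{"tx":0,"ty":-10.2,"tz":3.6,"wx":-0.14,"wy":0,"wz":0,"gripper":1},{"tx":0,"ty":-13.8,"tz":4.9,"wx":-0.19,"wy":0,"wz":0,"gripper":1},{"tx":0,"ty":-17.4,"tz":6.2,"wx":-0.24,"wy":0,"wz":0,"gripper":1},{"tx":0,"ty":-21,"tz":7.4,"wx":-0.29,"wy":0,"wz":0,"gripper":1},{"tx":0,"ty":-24.4,"tz":8.6,"wx":-0.34,"wy":0,"wz":0,"gripper":1},{"tx":0,"ty":-27.2,"tz":9.6,"wx":-0.38,"wy":0,"wz":0,"gripper":1}]'
python3 - <<'E'
from h import *
from plant import *
o=get_obs();print(goal(o,[558.2,-127.1,140],0.115))
E
```

```text
time: 9.05
tool_pos: [556.6, -112.7, 162.5]
tcp_rot: [2.874, 1.565, 2.977]
contact_force: [0.1, -0.4, -0.6]
grip_width: 12.4
(array([ 2.25, -1.45,  0.03]), array([-0.0116, -0.0053, -0.0015]))
```

```bash
python3 -m creep '[{"tx":1,"ty":-0.8,"tz":0,"wx":-0.012,"wy":-0.003,"wz":0,"gripper":1},{"tx":2.2,"ty":-1.45,"tz":0,"wx":-0.012,"wy":-0.003,"wz":0,"gripper":1},{"tx":2.2,"ty":-1.45,"tz":0,"wx":-0.012,"wy":-0.003,"wz":0,"gripper":1},{"tx":2.2,"ty":-1.45,"tz":0,"wx":-0.012,"wy":-0.003,"wz":0,"gripper":1},{"tx":2.2,"ty":-1.45,"tz":0,"wx":-0.012,"wy":-0.003,"wz":0,"gripper":1}]'
python3 - <<'E'
from h import *
from plant import *
o=get_obs();print(o["dq"].round(3),goal(o,[558.2,-127.1,140],0.115))
c=capture("wrist");np.savez("w8.npz",**c)
im=c["frame"][:,:,::-1].copy();cv2.imwrite("pics/w8.png",cv2.resize(im[130:280,210:430],None,fx=3.6,fy=3.6,interpolation=2))
M=T(o)
for dx in (33.4,):
  for y in (-11.25,11.25):
    for z in (-6.25,6.25): print(y,z,proj(c,o["tool_pos"]+M@[dx,y,z])[0].round(1))
E
```

```text
time: 9.47
tool_pos: [558.9, -124.1, 141.9]
tcp_rot: [1.879, 1.57, 1.994]
contact_force: [-0.3, -0.1, -0.9]
grip_width: 12.3
[ 0.009 -0.015 -0.01  -0.001 -0.003 -0.002] (array([ 0.19, -0.29, -0.1 ]), array([-0.0007, -0.0003, -0.0011]))
-11.25 -6.25 [308.3 242.5]
-11.25 6.25 [328.1 242.5]
11.25 -6.25 [308.1 208.6]
11.25 6.25 [328.5 208.6]
```

View pics/w8.png

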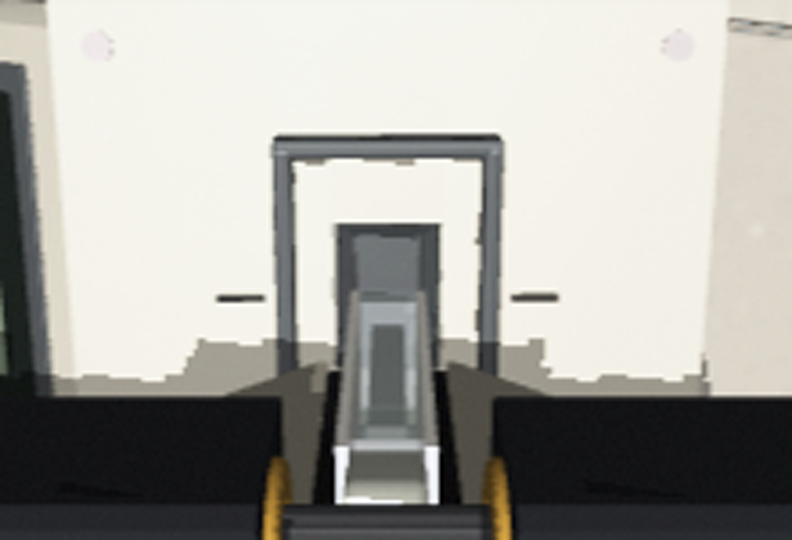

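The cell's bottom edge is at px (307.5–328.9, row 211), the well mouth at px (303–332, top row 192), and the ticks are at (276.9,212.8) and (358.6,212.8). I'll compute the offset from this one view.

Run:
```python
from h import *
from plant import *
o=get_obs();c=np.load("w8.npz");M=T(o);print(c["xyz"],c["rotation"])
h=o["tool_pos"][2]-33.4
cb=[ray(c,u,211.1,h) for u in (307.5,328.9)]
tk=[ray(c,u,212.8,70) for u in (276.9,358.6)]
wt=[ray(c,u,192.2,70) for u in (303.1,332.2)]
cm=sum(cb)/2; tm=sum(tk)/2; wm=sum(wt)/2
e=M[:,2];y=M[:,1]
print("cell edge-> centre rel tcp (toolz,tooly):",(cm-o["tool_pos"])@e,(cm-o["tool_pos"])@y-11.45)
print("ticks rel tcp",(tm-o["tool_pos"])@e,(tm-o["tool_pos"])@y, "dir",np.arctan2(*(tk[1]-tk[0])[1::-1]),np.linalg.norm(tk[1]-tk[0]))
print("well top edge rel tcp",(wm-o["tool_pos"])@e,(wm-o["tool_pos"])@y-15.75, np.linalg.norm(wt[1]-wt[0]))
print("cell dir",np.arctan2(*(cb[1]-cb[0])[1::-1]), "tool",np.arctan2(e[1],e[0]))
```

```text
[549.69080937 -51.23966751 300.51658678] [ 2.86490060e+00 -3.32580517e-04  1.13788661e-01]
cell edge-> centre rel tcp (toolz,tooly): -0.3824119187714272 -1.68200135232191
ticks rel tcp -0.5925848538582815 -4.534685501936811 dir 0.1136762330517713 60.29942442830754
well top edge rel tcp -0.6609264445772475 -4.5385736284625136 21.09738934277718
cell dir 0.11367813876347489 tool 0.11472346656982589
```

```bash
python3 -m creep '[{"tx":0,"ty":-0.28,"tz":-0.03,"wx":0,"wy":0,"wz":-0.001,"gripper":1},{"tx":1,"ty":-0.28,"tz":-0.03,"wx":0,"wy":0,"wz":-0.001,"gripper":1},{"tx":2,"ty":-0.28,"tz":-0.03,"wx":0,"wy":0,"wz":-0.001,"gripper":1},{"tx":2.8,"ty":-0.28,"tz":-0.03,"wx":0,"wy":0,"wz":-0.001,"gripper":1},{"tx":3.1,"ty":-0.28,"tz":-0.03,"wx":0,"wy":0,"wz":-0.001,"gripper":1},{"tx":3.1,"ty":-0.28,"tz":-0.03,"wx":0,"wy":0,"wz":-0.001,"gripper":1},{"tx":3.1,"ty":-0.28,"tz":-0.03,"wx":0,"wy":0,"wz":-0.001,"gripper":1}]'
python3 - <<'E'
from h import *
from plant import *
o=get_obs();print(o["dq"].round(3),goal(o,[558.2,-127.1,79.4],0.115))
c=capture("wrist");np.savez("w9.npz",**c)
im=c["frame"][:,:,::-1].copy();cv2.imwrite("pics/w9.png",cv2.resize(im[130:280,210:430],None,fx=3.6,fy=3.6,interpolation=2))
E
```

```text
time: 10.1
tool_pos: [559.0, -127.6, 110.9]
tcp_rot: [-1.217, 1.57, -1.103]
contact_force: [0.5, 0.6, 0.4]
grip_width: 12.3
[-0.001 -0.014 -0.011  0.     0.     0.   ] (array([ 3.15,  0.06, -0.08]), array([-0.001 ,  0.0001,  0.0004]))
```

View pics/w9.png

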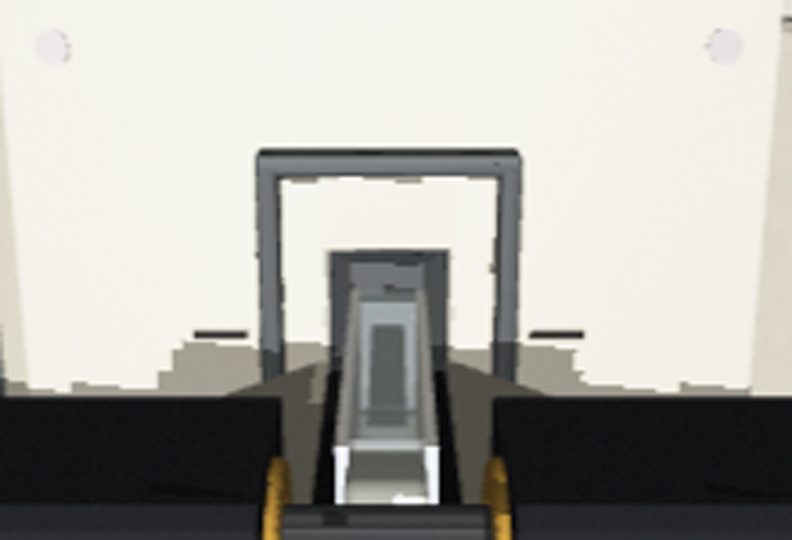

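Run:
```python
from h import *
from plant import *
o=get_obs();c=np.load("w9.npz");M=T(o);p=o["tool_pos"]
for n,u,v,z,s in (("cell",318.2,210.6,p[2]-33.4,11.45),("ticks",(220.5+557)/7.2+210,222.8,70,0),("well",318.05,199.7,70,15.75)):
    q=ray(c,u,v,z)-p; print(n,q@M[:,2],q@M[:,1]-s)
```

```text
cell -0.2760194616296166 -1.2244112170535786
ticks -0.38222535728584056 -0.6773168305260328
well -0.3464519574805375 -0.9020841527489232
```

Aligned to within 0.5 mm. Lowering slowly.

```bash
python3 -m creep '[{"tx":0.3,"ty":0.04,"tz":0,"wx":0,"wy":0,"wz":0,"gripper":1},{"tx":0.6,"ty":0.04,"tz":0,"wx":0,"wy":0,"wz":0,"gripper":1},{"tx":0.9,"ty":0.04,"tz":0,"wx":0,"wy":0,"wz":0,"gripper":1},{"tx":1.2,"ty":0.04,"tz":0,"wx":0,"wy":0,"wz":0,"gripper":1},{"tx":1.4,"ty":0.04,"tz":0,"wx":0,"wy":0,"wz":0,"gripper":1},{"tx":1.4,"ty":0.04,"tz":0,"wx":0,"wy":0,"wz":0,"gripper":1}]'
python3 -m creep '[{"tx":0.2,"ty":0,"tz":0,"wx":0,"wy":0,"wz":0,"gripper":1},{"tx":0.4,"ty":0,"tz":0,"wx":0,"wy":0,"wz":0,"gripper":1},{"tx":0.6,"ty":0,"tz":0,"wx":0,"wy":0,"wz":0,"gripper":1},{"tx":0.6,"ty":0,"tz":0,"wx":0,"wy":0,"wz":0,"gripper":1}]'
```

```text
time: 10.65
tool_pos: [558.8, -127.1, 96.7]
tcp_rot: [-1.884, 1.57, -1.77]
contact_force: [0.1, -0.8, -0.7]
grip_width: 12.4
time: 10.98
tool_pos: [559.3, -127.3, 91.2]
tcp_rot: [-0.636, 1.569, -0.522]
contact_force: [0.1, -0.1, 1.6]
grip_width: 12.1
```

```bash
python3 -m creep '[{"tx":0.2,"ty":0,"tz":0,"wx":0,"wy":0,"wz":0,"gripper":1},{"tx":0.4,"ty":0,"tz":0,"wx":0,"wy":0,"wz":0,"gripper":1},{"tx":0.6,"ty":0,"tz":0,"wx":0,"wy":0,"wz":0,"gripper":1},{"tx":0.8,"ty":0,"tz":0,"wx":0,"wy":0,"wz":0,"gripper":1},{"tx":0.95,"ty":0,"tz":0,"wx":0,"wy":0,"wz":0,"gripper":1},{"tx":1,"ty":0,"tz":0,"wx":0,"wy":0,"wz":0,"gripper":1},{"tx":1,"ty":0,"tz":0,"wx":0,"wy":0,"wz":0,"gripper":1}]'
python3 -m creep '[{"tx":0.05,"ty":0,"tz":0,"wx":0,"wy":0,"wz":0,"gripper":1},{"tx":0.1,"ty":0,"tz":0,"wx":0,"wy":0,"wz":0,"gripper":1},{"tx":0.1,"ty":0,"tz":0,"wx":0,"wy":0,"wz":0,"gripper":1},{"tx":0.1,"ty":0,"tz":0,"wx":0,"wy":0,"wz":0,"gripper":1}]'
```

```text
time: 11.57
tool_pos: [559.3, -127.3, 81.3]
tcp_rot: [-0.634, 1.569, -0.52]
contact_force: [1.4, -0.2, 3.9]
grip_width: 12.4
time: 11.9
tool_pos: [559.3, -127.3, 80.4]
tcp_rot: [-0.628, 1.569, -0.514]
contact_force: [2.2, -0.2, 4.1]
grip_width: 12.3
```

```bash
python3 -m creep '[{"tx":0.05,"ty":0,"tz":0,"wx":0,"wy":0,"wz":0,"gripper":1},{"tx":0.1,"ty":0,"tz":0,"wx":0,"wy":0,"wz":0,"gripper":1},{"tx":0.1,"ty":0,"tz":0,"wx":0,"wy":0,"wz":0,"gripper":1},{"tx":0.1,"ty":0,"tz":0,"wx":0,"wy":0,"wz":0,"gripper":1}]'
python3 - <<'E'
from plant import *
print(get_obs()["contact_force"],get_obs()["dq"].round(4))
E
```

```text
time: 12.23
tool_pos: [559.3, -127.3, 79.3]
tcp_rot: [-0.658, 1.569, -0.544]
contact_force: [0.8, 0.5, 4.0]
grip_width: 12.0
[0.8463779  0.46371464 3.98818771] [-0.001  -0.0014 -0.0012 -0.0008  0.0022  0.001 ]
```

```bash
python3 -m creep '[{"tx":0.04,"ty":0,"tz":0,"wx":0,"wy":0,"wz":0,"gripper":1},{"tx":0.07,"ty":0,"tz":0,"wx":0,"wy":0,"wz":0,"gripper":1},{"tx":0.07,"ty":0,"tz":0,"wx":0,"wy":0,"wz":0,"gripper":1},{"tx":0.07,"ty":0,"tz":0,"wx":0,"wy":0,"wz":0,"gripper":1}]'
python3 - <<'E'
from h import *
from plant import *
c=capture("wrist");np.savez("w10.npz",**c)
im=c["frame"][:,:,::-1].copy();cv2.imwrite("pics/w10.png",cv2.resize(im[130:330,210:430],None,fx=3,fy=3,interpolation=2))
E
```

```text
time: 12.57
tool_pos: [559.3, -127.3, 79.1]
tcp_rot: [-0.639, 1.569, -0.525]
contact_force: [-0.1, -0.4, 7.6]
grip_width: 11.9
```

View pics/w10.png

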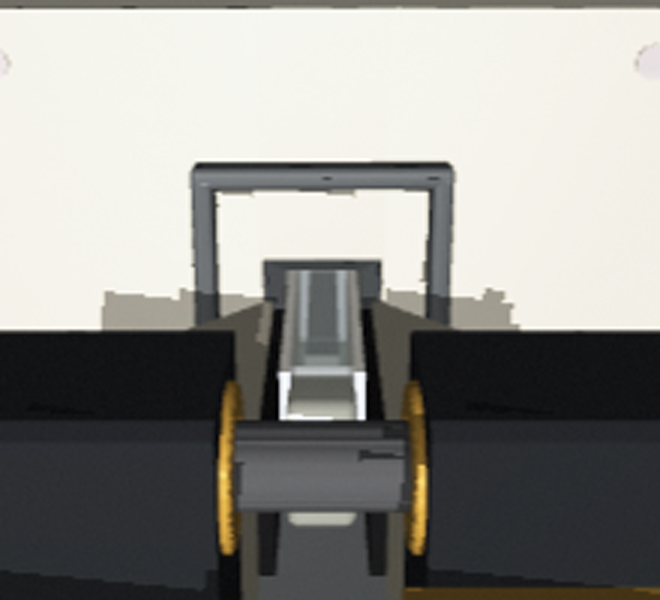

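The force jumped from 4.0 to 7.6 N over 0.2 mm of travel, so the lift is at its stop. The picture shows the cell in the well mouth at crop (320,265), square with the rails. One last look at the cover and the surroundings.

Run:
```python
from h import *
from plant import *
c=capture("scene")
cv2.imwrite("pics/s10.png",cv2.resize(c["frame"][150:260,270:430][:,:,::-1],None,fx=5,fy=5,interpolation=2))
o=get_obs();print(o["contact_force"],o["grip_width"],o["tool_pos"],o["dq"].round(4))
```

```text
[ 0.24041814 -0.41750666  5.53419487] 11.963838852774547 [ 559.33499104 -127.29657454   79.14734342] [-0.0016 -0.0005 -0.0014  0.0009 -0.0011  0.0006]
```

View pics/s10.png

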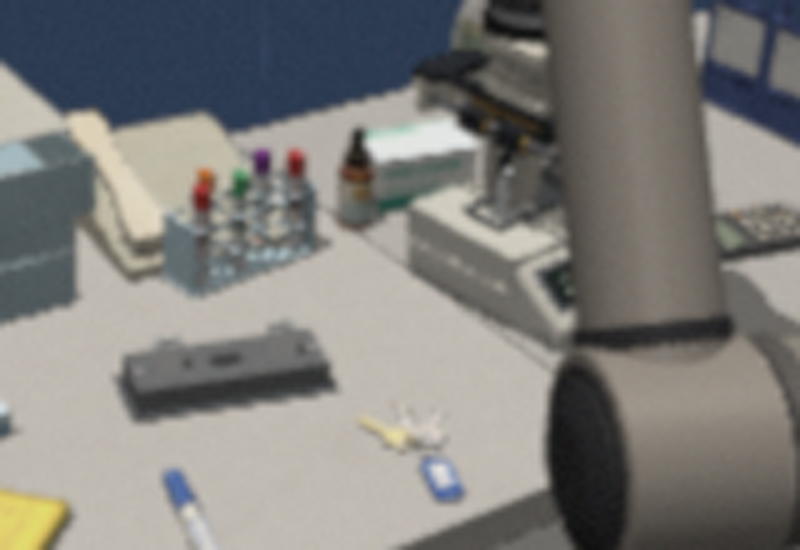

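The scene view shows the gripper holding the cell in the reader, the middle slot empty, the spares still in the rack and the bystanders in place. The arm is at rest, so I'm handing in.

```bash
python3 -c "
from plant import *
print(close_job())"
```

```text
the job is handed in; nothing more can be done
None
```

I slid the cover open to its stop and lifted the control cell out of the rack's middle slot by its frosted faces. It is now in the well, pressed down and still held there. The job was handed in about 12.6 s into the 56 s allowed, and no verdict is reported.

- **Cover:** the push force rose to 7.7 N at the stop, and a wrist picture then showed the well uncovered. I could not see the cover in the final views because the gripper hides it.
- **Press:** the upward force climbed to about 4 N, then jumped to 7.6 N within 0.2 mm of travel, which I take as the lift's stop. At hand-in it read 5.5 N. I had no direct reading of the lift.
- **Grip and alignment:** the grip width was 12.0 mm and the arm was at rest. The cell was within about 0.5 mm of the well's centre in the last measurement, just before it went in.
- **Surroundings:** the last scene picture showed the spares still in the rack. The swab box, dropper, calculator and sticky notes looked undisturbed.
- **Small disagreements:** the wrist camera placed the held cell up to 1.7 mm off the tool's centre. I took most of this for camera bias and aligned the cell to the well in the same picture.

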